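# Roll the post offcut onto the strap-down strip

### The job

Roll the round timber post offcut across the counter by pushing along its top with the fingertips, in as many strokes as needed, until it lies lengthwise along the middle of the flat steel strip let into the counter, ready to be strapped down for sawing. Let it turn over as it goes, do not slide it, lift it or shove it from low down its side, and leave it lying still there. Leave the jar of screws and the tools undisturbed.

Things in the scene. Friction and masses are not known exactly. Their poses are not given: they have to be found in the camera images.
- post: round timber post offcut lying on its side: solid cylinder 90 mm in diameter, 160 mm long, 0.4 to 0.65 kg. Origin at its centre (on its axis, 45 mm up). Its x axis runs along the cylinder, level; y and z turn as it rolls (z up at the start). Nearly parallel to the strip, 115 to 155 mm left or right of it. Rolls without slipping and coasts little; fingertips pressed on its top with 3 to 20 N grip it.
- strip: flat galvanised steel strip let flush into the plywood counter, 300 mm long (its x axis) and 50 mm wide (y axis), a dark screw head near each end; the post rolls over it as over the counter. Origin at its centre at counter level, z up. Up to 0.3 rad off the robot's forward direction.
- jar_mid (a point): clear screw jar with blue twist cap, standing upright on the other side of the strip from the post, 68 mm across and 92 mm high; this point is at its centre, 46 mm up. Not to be disturbed.
- spanner_grip (a point): steel spanner lying flat on the counter beyond the work, about 180 mm long; the point is on its handle. Not to be disturbed.
- screwdriver_grip (a point): yellow-handled screwdriver lying on the counter to the robot's left, about 200 mm long; the point is on its handle. Not to be disturbed.
- padlock: galvanised padlock lying flat on the counter beyond the work, 45 x 50 mm body, 20 mm thick, shackle pointing away; the origin is under the middle of its body. Not to be disturbed.
There are look-alikes about, which are no part of the job. There is more than one size of the post; the job needs the middle-sized.

How it is judged:
By the outcome, as a careful person would: the job done as asked, in the order asked, and still so for the second after the job is handed in, with the robot touching nothing.
It also fails if it takes over 51 s, if anything falls off the work surface, if the arm or the gripper's body presses on something with over 40 N, if the wrist force passes 120 N, or if a joint passes its speed limit or range.

### The arm

A 7-joint arm with a two-finger parallel gripper is mounted at the origin on the work surface. World frame = base frame: x ahead of the robot, y to its left, z up, the work surface at z = 0. Lengths are in m, angles in rad, forces in N, time in s.
With the tool pointing down it reaches from about 0.4 to 0.925 m from the base axis. Payload 4.1 kg.
Tool frame: the origin (TCP) lies at the very end of the fingers, on their centre line; the grasp point (between the pads) lies 19 mm behind it (r.grip_depth is the distance from the TCP to the grasp point, in m); z points along the fingers, y is the line along which they close (so a half turn about z gives the same grasp; the last joint's range is limited). The gripper opens to 85 mm and grips with 20 to 120 N. Pads are 22 mm wide; open, the fingers measure 114 mm over their backs; the gripper's body (76 mm by 85 mm) begins 54 mm behind the grasp point. The pads swing forward as they close: fully open they stand 13 mm farther back than shut.
Start: joints at [-1.303, 0.398, 0.045, 1.537, -0.019, 1.207, -0.051], TCP at [0.233, 0.607, 0.231] pointing down, gripper open.
Joint ranges: [-2.82, 2.82], [-0.49, 2.23], [-1.37, 1.46], [0, 2.46], [-1.36, 4.5], [0.23, 2], [-2.94, 2.94]. Speed limits (rad/s): [2.57, 2.57, 3.14, 3.14, 3.14, 3.14, 3.14].

### API

Orientations are given as a rotation vector (axis times angle).
In Python, from cell import r gives the robot as it stands.
- The arm moves only by the tool arm_command, never from a script. Its argument "commands" is a list of rows, each a list of 6 numbers: the shift along the tool's x, y, z in mm, then the turn, a rotation vector about the tool's x, y, z in degrees. A call has exactly 5 rows; each row is the pose to reach, as a shift and turn from the pose commanded when the call began, along the tool's axes at that moment; what a row does not reach only later rows make up. A row lasts 1/10 s, in which the tool goes at most 50 mm and 8.59 degrees, less where a joint would pass 70% of its speed; a pose out of reach is approached as far as the arm can. A call with a gripper value outside its range is refused whole. "grip" is the finger opening in mm, from 0 to 85.4, set as the call begins (left out, the last holds). The fingers move at their own pace and stop on an object; "force" is the grip in N (left out, the last holds). Time passes only in rows, so rows that repeat a pose let the fingers close, or fill a call up. It gives the time, the measured TCP pose, the force, the opening and the grip force at its end, in the units of the state.
- r.get_obs(): the state, without advancing time (a new reading comes with each control period).
- r.read_camera(name): name is "scene" or "top" or "wrist"; returns the picture (480x640x3 uint8, red, green, blue); there is no depth.
- r.camera_model(name): a dict with "fx", "fy", "cx", "cy" (pixels), "R" (3x3) and "t" (3): a world point X has camera coordinates R X + t; the wrist camera has in their place "mount" (4x4, takes a point from camera to tool coordinates, whose origin is the TCP and whose axes are the flange's). Camera axes: x right, y down, z forward; pixel columns grow to the right and rows downward; lengths in m; the calibration is good to about 2 mm. A picture is of the moment at which its call begins: read the wrist's pose just before it. camera_model takes no time and is no camera call.
- r.sign_off(): hands the job in; it is judged then, once.
The state is a dict: "time": time; "qpos": joint angles; "dq": joint speeds; "effort": joint torques, N m; "tool_pos": TCP position; "ee_rot": TCP orientation; "ft_force": force on the tool from outside, world axes, zero at the start; "ft_torque": the same for the moment, N m; "width": opening from 0.0 (shut) to 1.0 (fully open); "gripper_force": force on a finger pad.
Only numpy, scipy, OpenCV 4.12 (cv2) and the standard library are available. Lean on these libraries where they do the work, as an engineer would, in place of code of your own. Each camera call takes 0.05 s, during which the arm holds its last target. There are 200 camera calls.

## Working session

There is one attempt and no reset: what is moved stays moved. The work goes in short steps, Python scripts to look and compute and a tool call to move; the robot and the scene stay as the last step left them, time stands still between calls to the robot, and variables do not carry over. Pictures are saved under pics/ and viewed, at most 10 in all, crops included, and the job is handed in when it is done.

Besides the shell and the picture viewer there is one more tool, called after "Emit:" as name(argument=value, ...) on one line, values as JSON. arm_command: Moves the arm, as the interface text tells. Its arguments: {"type":"object","properties":{"commands":{"type":"array","items":{"type":"array","items":{"type":"number"}}},"grip":{"type":"number"},"force":{"type":"number"}},"required":["commands"]}

```bash
mkdir -p pics
python3 - <<'E'
from cell import r
import cv2,numpy as np
for n in("top","scene"):
    im=r.read_camera(n); cv2.imwrite(f"pics/{n}0.png",im[:,:,::-1]); m=r.camera_model(n)
    print(n,m["fx"],m["cx"],m["cy"],np.round(m["R"],3).tolist(),np.round(m["t"],3))
o=r.get_obs();print(o)
E
```

```text
top 489.85059943396624 324.1904742962003 234.86493641436007 [[-0.015, -1.0, 0.017], [-0.994, 0.013, -0.109], [0.109, -0.018, -0.994]] [0.095 0.563 1.209]
scene 472.6884553060789 315.5923804578156 244.3934759691507 [[-0.617, 0.787, 0.004], [0.614, 0.485, -0.623], [-0.492, -0.382, -0.782]] [ 0.294 -0.338  1.269]
{'time': 0.1, 'qpos': array([-1.30296588,  0.3991195 ,  0.04506002,  1.53775323, -0.01868396,
        1.2068949 , -0.05073966]), 'dq': array([-2.22133252e-04, -1.97569015e-03, -2.24861745e-04, -2.68232943e-03,
       -1.57928214e-05,  7.88908075e-04,  2.00737226e-04]), 'effort': array([ 3.73071132e-03, -4.76265728e+01,  1.37049358e+00, -2.54952443e+01,
        1.21365557e-02,  4.94213557e-03, -2.65878361e-05]), 'tool_pos': array([0.23291965, 0.60622765, 0.23036722]), 'ee_rot': array([-5.72871518e-01, -3.08873978e+00,  2.74081179e-03]), 'ft_force': array([0.08615421, 0.16827461, 0.26993253]), 'ft_torque': array([-0.01729241, -0.02540785, -0.03076774]), 'gripper_force': 0.0, 'width': 1.0046949015514743}
```

View pics/top0.png

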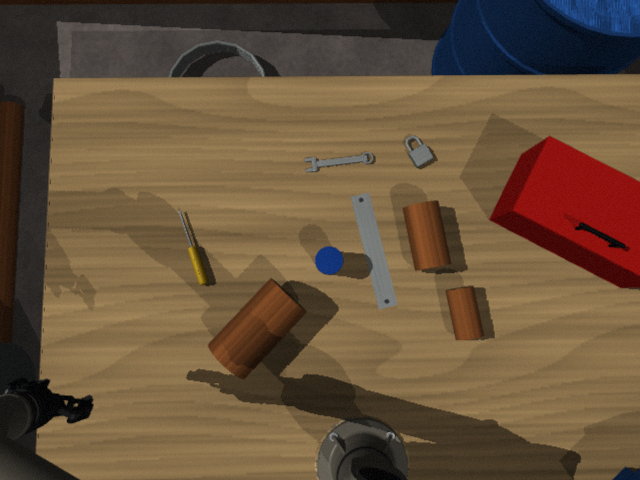

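View pics/scene0.png

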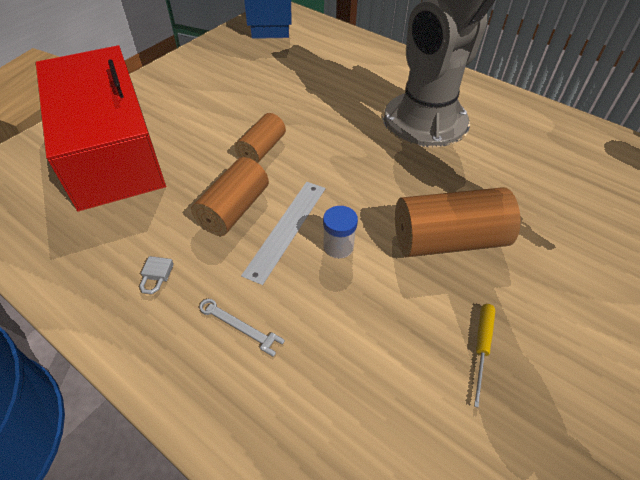

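Candidates in the top view are the large post at (257,328), the middle one at (428,237) and the small one at (465,313). The middle one fits: it lies beside the strip (374,250), nearly parallel to it, with the jar (330,260) on the other side. I'll measure these and confirm with a crop.

```bash
cat > h.py <<'E'
from cell import r
import cv2,numpy as np
def ray(n,uv,z):
    m=r.camera_model(n);R=np.array(m["R"]);t=np.array(m["t"]);C=-R.T@t
    d=R.T@np.array([(uv[0]-m["cx"])/m["fx"],(uv[1]-m["cy"])/m["fy"],1])
    return C+d*(z-C[2])/d[2]
def proj(n,X):
    m=r.camera_model(n);p=np.array(m["R"])@X+np.array(m["t"]);return np.array([m["fx"]*p[0]/p[2]+m["cx"],m["fy"]*p[1]/p[2]+m["cy"]])
def mask(im,win,lo,hi):
    h=cv2.cvtColor(im,cv2.COLOR_RGB2HSV);k=cv2.inRange(h,lo,hi);w=np.zeros_like(k);x0,y0,x1,y1=win;w[y0:y1,x0:x1]=k[y0:y1,x0:x1]
    w=cv2.morphologyEx(w,cv2.MORPH_OPEN,np.ones((3,3)))
    c=max(cv2.findContours(w,cv2.RETR_EXTERNAL,cv2.CHAIN_APPROX_NONE)[0],key=cv2.contourArea);return c
E
python3 - <<'E'
from h import *
im=cv2.imread("pics/top0.png")[:,:,::-1].copy()
hsv=cv2.cvtColor(im,cv2.COLOR_RGB2HSV)
for p in[(428,237),(440,260),(415,215),(400,240),(370,230),(465,200),(380,280),(350,230),(420,190)]:print(p,hsv[p[1],p[0]])
m=r.camera_model("top");print("C",-np.array(m["R"]).T@np.array(m["t"]))
s=mask(im,(340,185,405,315),(0,0,90),(179,50,255))
b=cv2.boxPoints(cv2.minAreaRect(s));print("strip px",b.round(1).tolist());B=np.array([ray("top",q,0)for q in b]);print(B.round(4).tolist(),np.linalg.norm(np.roll(B,1,0)-B,axis=1))
p=mask(im,(390,190,465,285),(0,140,40),(13,255,255))
b=cv2.boxPoints(cv2.minAreaRect(p));print("post px",b.round(1).tolist(),cv2.contourArea(p));
for z in(0.045,.09):
  B=np.array([ray("top",q,z)for q in b]);print(z,B.round(4).tolist(),np.linalg.norm(np.roll(B,1,0)-B,axis=1),B.mean(0))
j=mask(im,(305,240,350,280),(105,150,60),(130,255,255));print("jar",ray("top",cv2.minEnclosingCircle(j)[0],.092),cv2.minEnclosingCircle(j))
c=im[180:350,310:500,::-1].copy()
cv2.drawContours(c,[p-[310,180],s-[310,180]],-1,(0,255,0),1)
cv2.imwrite("pics/crop.png",cv2.resize(c,None,fx=3.4,fy=3.4,interpolation=cv2.INTER_NEAREST))
E
```

```text
(428, 237) [ 12 185 113]
(440, 260) [ 13 189  97]
(415, 215) [ 13 182 137]
(400, 240) [ 18 117 111]
(370, 230) [ 60   8 123]
(465, 200) [ 18 114 130]
(380, 280) [ 78  10 123]
(350, 230) [ 19 112 134]
(420, 190) [ 19 118 117]
C [0.42951195 0.10930312 1.26148478]
strip px [[349.8999938964844, 196.5], [368.6000061035156, 191.8000030517578], [397.20001220703125, 304.20001220703125], [378.5, 308.8999938964844]]
[[0.6679, 0.0174, 0.0], [0.6799, -0.0318, 0.0], [0.3871, -0.0977, 0.0], [0.3758, -0.0495, 0.0]] [0.29965846 0.05071642 0.30018133 0.04949726]
post px [[402.0, 205.89999389648438], [436.6000061035156, 198.8000030517578], [450.1000061035156, 263.6000061035156], [415.3999938964844, 270.79998779296875]] 2057.0
0.045 [[0.6337, -0.1101, 0.045], [0.651, -0.1986, 0.045], [0.4866, -0.2256, 0.045], [0.47, -0.1382, 0.045]] [0.16610228 0.09022903 0.16659828 0.08894989] [ 0.56036737 -0.16813079  0.045     ]
0.09 [[0.6262, -0.1019, 0.09], [0.6428, -0.1872, 0.09], [0.4845, -0.2132, 0.09], [0.4685, -0.1291, 0.09]] [0.15995786 0.08689129 0.1604355  0.08565947] [ 0.55552678 -0.157868    0.09      ]
jar [0.49706348 0.0778487  0.092     ] ((328.8223571777344, 260.0789489746094), 13.791731834411621)
```

View pics/crop.png

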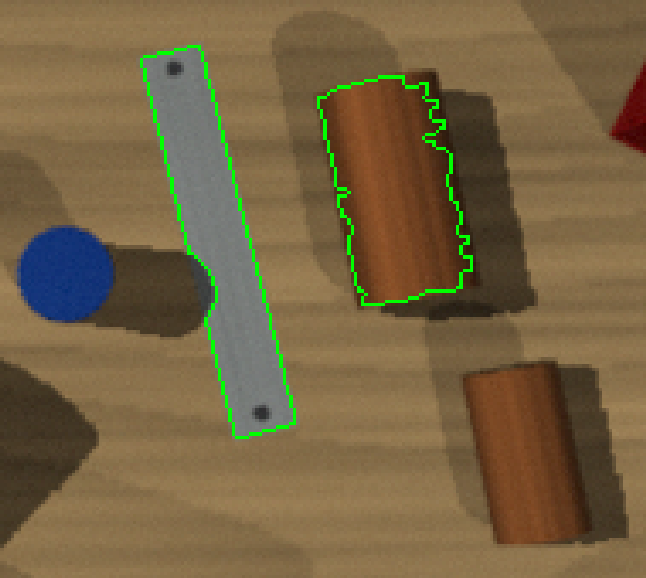

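The crop confirms the middle post. Strip: centre (0.528,-0.040), yaw 0.223, measuring 300x50 as it should. Post: centre about (0.557,-0.167), yaw 0.166, about 160x90, 130 mm right of the strip. I'll move above its top with the fingers open along its axis.

Emit:
arm_command(commands=[[-34,-36,4,0,0,0],[-68,-72,8,0,0,0],[-102,-108,12,0,0,0],[-136,-144,16,0,0,0],[-170,-180,20,0,0,0]], grip=85)

```text
time: 0.6
tool_pos: [0.3276, 0.3756, 0.2108]
ee_rot: [-0.573, -3.089, 0.001]
ft_force: [1.0, -0.6, 1.2]
width: 0.998
gripper_force: 0.0
```

Emit:
arm_command(commands=[[-34,-36,4,0,0,0],[-68,-72,8,0,0,0],[-102,-108,12,0,0,0],[-136,-144,16,0,0,0],[-170,-180,20,0,0,0]])

```text
time: 1.1
tool_pos: [0.4216, 0.1468, 0.1911]
ee_rot: [0.572, 3.089, 0.001]
ft_force: [1.6, 0.8, -0.8]
width: 0.996
gripper_force: 0.0
```

Emit:
arm_command(commands=[[-34,-36,4,0,0,8],[-68,-72,8,0,0,16],[-102,-108,12,0,0,24],[-136,-144,16,0,0,32],[-170,-180,20,0,0,40]])

```text
time: 1.6
tool_pos: [0.5158, -0.0819, 0.1711]
ee_rot: [-1.602, -2.702, -0.001]
ft_force: [0.9, 1.0, -0.6]
width: 0.994
gripper_force: 0.0
```

```bash
cat >> h.py <<'E'
from scipy.spatial.transform import Rotation as Ro
def go(x,y,z,yaw):
    o=r.get_obs();R0=Ro.from_rotvec(o["ee_rot"]);Y=np.array([np.cos(yaw),np.sin(yaw),0]);Z=np.array([0,0,-1.])
    R1=Ro.from_matrix(np.c_[np.cross(Y,Z),Y,Z])
    print("t",o["time"],"pos",o["tool_pos"].round(4),"F",o["ft_force"].round(1),"w",round(o["width"],2),"shift",R0.inv().apply(np.array([x,y,z])-o["tool_pos"])*1e3,"turn",np.degrees((R0.inv()*R1).as_rotvec()).round(2))
E
python3 -c "
from h import *
go(.560,-.183,.13,.166)"
```

```text
t 1.6 pos [ 0.5158 -0.0819  0.1711] F [ 0.9  1.  -0.6] w 0.99 shift [-109.96068166   -9.78212219   41.04662678] turn [ 0.02 -0.02 19.17]
```

Emit:
arm_command(commands=[[-28,-2,10,0,0,6],[-56,-5,20,0,0,12],[-84,-8,30,0,0,19.2],[-110,-10,41,0,0,19.2],[-110,-10,41,0,0,19.2]])

```text
time: 2.1
tool_pos: [0.5593, -0.185, 0.1287]
ee_rot: [-2.029, -2.398, 0.006]
ft_force: [-1.1, 0.2, 0.8]
width: 0.996
gripper_force: 0.0
```

Emit:
arm_command(commands=[[0,0,10,0,0,0],[0,0,20,0,0,0],[0,0,28,0,0,0],[0,0,33,0,0,0],[0,0,33,0,0,0]])

```text
time: 2.6
tool_pos: [0.5595, -0.1803, 0.0964]
ee_rot: [-2.022, -2.403, 0.0]
ft_force: [-0.1, -0.3, -0.1]
width: 0.998
gripper_force: 0.0
```

Run:
```python
from h import *
go(.560,-.183,.09,.166)
for n in("scene","wrist"): cv2.imwrite(f"pics/{n}1.png",r.read_camera(n)[:,:,::-1])
a=cv2.imread("pics/scene1.png")[60:360,80:480];b=cv2.imread("pics/wrist1.png")
cv2.imwrite("pics/m1.png",np.hstack([a,cv2.resize(b,(400,300))]))
```

```text
t 2.6 pos [ 0.5595 -0.1803  0.0964] F [-0.1 -0.3 -0.1] w 1.0 shift [-2.76844701  0.01232329  6.41543232] turn [-0.08 -0.06  0.33]
```

View pics/m1.png

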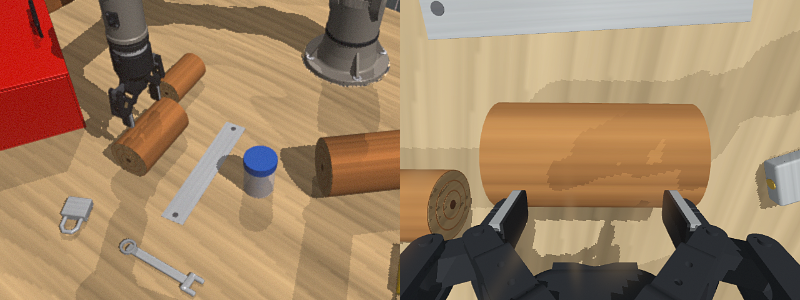

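The wrist view shows the fingers centred on the post (ends at x about 480 and 710) and parallel to it. I'll descend to contact.

Emit:
arm_command(commands=[[0,0,2,0,0,0],[0,0,4,0,0,0],[0,0,6,0,0,0],[0,0,8,0,0,0],[0,0,8,0,0,0]])

```text
time: 3.2
tool_pos: [0.5599, -0.1811, 0.0889]
ee_rot: [-2.023, -2.402, 0.0]
ft_force: [0.3, 0.3, -0.1]
width: 0.993
gripper_force: 0.0
```

Emit:
arm_command(commands=[[0,0,1,0,0,0],[0,0,2,0,0,0],[0,0,3,0,0,0],[0,0,4,0,0,0],[0,0,4,0,0,0]])

```text
time: 3.7
tool_pos: [0.56, -0.1811, 0.0851]
ee_rot: [-2.024, -2.403, 0.0]
ft_force: [-0.5, 0.5, -0.4]
width: 0.996
gripper_force: 0.0
```

Emit:
arm_command(commands=[[0,0,1,0,0,0],[0,0,2,0,0,0],[0,0,3,0,0,0],[0,0,4,0,0,0],[0,0,5,0,0,0]])

```text
time: 4.2
tool_pos: [0.5601, -0.1812, 0.0802]
ee_rot: [-2.024, -2.403, -0.0]
ft_force: [-0.2, 0.2, 0.5]
width: 0.995
gripper_force: 0.0
```

Emit:
arm_command(commands=[[0,0,0.5,0,0,0],[0,0,1,0,0,0],[0,0,1.5,0,0,0],[0,0,2,0,0,0],[0,0,2,0,0,0]])

```text
time: 4.7
tool_pos: [0.5601, -0.1812, 0.0782]
ee_rot: [-2.024, -2.403, -0.0]
ft_force: [1.5, 0.5, -0.1]
width: 0.997
gripper_force: 0.0
```

Emit:
arm_command(commands=[[0,0,0.5,0,0,0],[0,0,1,0,0,0],[0,0,1.5,0,0,0],[0,0,1.5,0,0,0],[0,0,1.5,0,0,0]])

```text
time: 5.2
tool_pos: [0.5602, -0.1813, 0.0769]
ee_rot: [2.024, 2.403, 0.0]
ft_force: [0.2, -0.1, 0.6]
width: 0.998
gripper_force: 0.7
```

Emit:
arm_command(commands=[[0,0,0.3,0,0,0],[0,0,0.6,0,0,0],[0,0,0.8,0,0,0],[0,0,0.8,0,0,0],[0,0,0.8,0,0,0]])

```text
time: 5.7
tool_pos: [0.5603, -0.1819, 0.0768]
ee_rot: [2.024, 2.402, 0.0]
ft_force: [-1.4, -1.8, 5.7]
width: 0.995
gripper_force: 3.0
```

Contact is at TCP z of about 0.077, with a stiffness near 8 N/mm. Starting the first stroke, adding a slight yaw.

Emit:
arm_command(commands=[[2,0,0.5,0,0,0],[8,0,0.5,0,0,-0.2],[15,0,0.5,0,0,-0.4],[22,0,0.5,0,0,-0.6],[29,0,0.5,0,0,-0.8]])

```text
time: 6.2
tool_pos: [0.5556, -0.1535, 0.077]
ee_rot: [2.008, 2.415, 0.001]
ft_force: [-2.2, -1.3, 9.3]
width: 0.996
gripper_force: 5.0
```

Emit:
arm_command(commands=[[7,0,0,0,0,-0.2],[14,0,0,0,0,-0.4],[21,0,0.1,0,0,-0.6],[28,0,0.3,0,0,-0.8],[32,0,0.4,0,0,-0.8]])

```text
time: 6.7
tool_pos: [0.5498, -0.1203, 0.0754]
ee_rot: [1.989, 2.431, 0.002]
ft_force: [1.0, -0.4, 3.1]
width: 0.994
gripper_force: 1.5
```

Emit:
arm_command(commands=[[0,0,-1,0,0,0],[0,0,-5,0,0,0],[-2,0,-15,0,0,0],[-10,0,-15,0,0,0],[-30,0,-15,0,0,0]])

```text
time: 7.2
tool_pos: [0.5558, -0.1498, 0.0904]
ee_rot: [-1.987, -2.433, -0.002]
ft_force: [0.7, 0.8, -0.2]
width: 0.995
gripper_force: 0.0
```

```bash
cat >> h.py <<'E'
def wr(w):
    o=r.get_obs();m=r.camera_model("wrist");im=r.read_camera("wrist");cv2.imwrite(f"pics/{w}.png",im[:,:,::-1])
    M=np.array(m["mount"]);Rt=Ro.from_rotvec(o["ee_rot"]).as_matrix()
    C=Rt@M[:3,3]+o["tool_pos"]
    def f(uv,z):
        d=Rt@M[:3,:3]@np.array([(uv[0]-m["cx"])/m["fx"],(uv[1]-m["cy"])/m["fy"],1]);return C+d*(z-C[2])/d[2]
    return im,f,C
E
python3 - <<'E'
from h import *
im,f,C=wr("w2");go(.55,-.15,.09,.22);print(C)
t=r.read_camera("top");cv2.imwrite("pics/t2.png",t[:,:,::-1])
cv2.imwrite("pics/m2.png",np.hstack([cv2.resize(im,(480,360)),t[150:330,300:460].repeat(2,0).repeat(2,1)])[:,:,::-1])
E
```

```text
t 7.25 pos [ 0.556  -0.1556  0.091 ] F [ 1.3 -4.2 -0.5] w 0.99 shift [ 6.69575486 -4.7788648   0.93863294] turn [ 0.1   0.25 -1.39]
[ 0.54099745 -0.0756758   0.23312943]
```

View pics/m2.png

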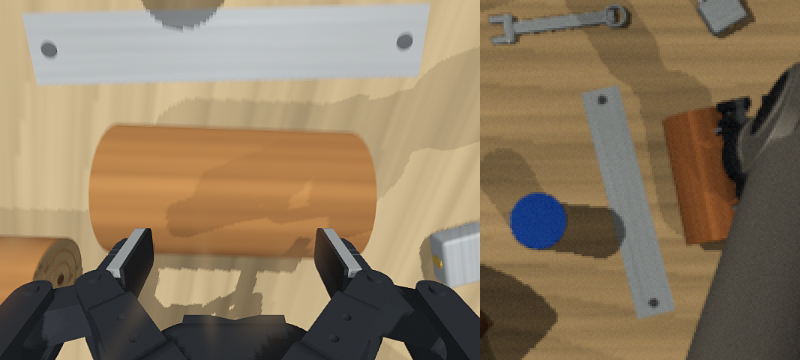

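Post rolled cleanly about 30 mm. In the wrist view its upper edge still slopes relative to the strip by about 3°. I'll measure it with rays.

```bash
cat >> h.py <<'E'
S0=np.array([.5277,-.0404]);SY=.2233
def post(im,f,C):
    h=cv2.cvtColor(im,cv2.COLOR_RGB2HSV);k=cv2.inRange(h,(0,150,60),(15,255,255));k=cv2.morphologyEx(k,cv2.MORPH_OPEN,np.ones((5,5)))
    c=max(cv2.findContours(k,cv2.RETR_EXTERNAL,cv2.CHAIN_APPROX_NONE)[0],key=cv2.contourArea)[:,0]
    x0,x1=c[:,0].min(),c[:,0].max();w=x1-x0
    cols=np.arange(int(x0+.2*w),int(x1-.2*w),4);P=np.array([f((u,c[c[:,0]==u,1].min()),.045)[:2] for u in cols])
    vx,vy,px,py=cv2.fitLine(P.astype(np.float32),cv2.DIST_HUBER,0,.001,.001).ravel();yaw=np.arctan(vy/vx)
    t=np.array([np.cos(yaw),np.sin(yaw)]);n=np.array([-t[1],t[0]])
    e=(np.array([px,py])-C[:2])@n  # tangent ray at z=.045, offset from C along n
    H=C[2]-.045;b=e+(-1)*.045*np.hypot(H,e)/H   # axis offset along n (far edge is on +n side)
    top=c[c[:,0]==cols[len(cols)//2],1].min();ax=[(f(c[i],.09)[:2]-C[:2])@t for i in(c[:,0].argmin(),c[:,0].argmax())]
    ctr=C[:2]+n*b+t*np.mean(ax);d=ctr-S0;ts=np.array([np.cos(SY),np.sin(SY)]);ns=np.array([-ts[1],ts[0]])
    print("px",x0,x1,top,"post",ctr.round(4),"yaw",round(float(yaw),4),"len",abs(ax[1]-ax[0]).round(4),"vs strip: across",(d@ns).round(4),"along",(d@ts).round(4),"dyaw deg",np.degrees(yaw-SY).round(2))
E
python3 - <<'E'
from h import *
im,f,C=wr("w3");post(im,f,C)
h=cv2.cvtColor(im,cv2.COLOR_RGB2HSV);
k=cv2.inRange(h,(0,0,130),(179,40,255));k[200:]=0
c=max(cv2.findContours(k,cv2.RETR_EXTERNAL,cv2.CHAIN_APPROX_NONE)[0],key=cv2.contourArea)[:,0]
P=np.array([f((u,c[c[:,0]==u,1].max()),0)[:2] for u in range(c[:,0].min()+60,c[:,0].max()-60,5)],np.float32)
v=cv2.fitLine(P,cv2.DIST_HUBER,0,.001,.001).ravel();print("strip near edge yaw",np.arctan(v[1]/v[0]),"across",(P.mean(0)-S0)@[-np.sin(SY),np.cos(SY)])
# screw heads
g=(h[:,:,2]<120).astype(np.uint8)
for w in((30,30,110,110),(500,20,590,100)):
    q=np.argwhere(g[w[1]:w[3],w[0]:w[2]]).mean(0)[::-1]+w[:2];p=f(q,0);print("screw",q.round(1),p.round(4))
go(.55,-.15,.09,.22)
E
```

```text
px 126 419 274 post [ 0.5581 -0.2056] yaw 0.3425 len 0.1221 vs strip: across -0.1679 along -0.0069 dyaw deg 6.83
strip near edge yaw 0.2229244 across -0.026043252304016322
screw [63.9 55.2] [ 0.3955 -0.0715  0.    ]
screw [542.6  40.1] [ 0.66   -0.0115  0.    ]
t 7.35 pos [ 0.5551 -0.1527  0.0904] F [0.3 0.2 0.2] w 0.99 shift [ 3.63642826 -4.44939856  0.3667742 ] turn [ 0.01  0.06 -1.41]
```

```bash
sed -i 's/(0,150,60),(15,255,255)/(0,115,60),(17,255,255)/; s/np.ones((5,5)))$/np.ones((5,5)));k[:130]=0/' h.py
python3 - <<'E'
from h import *
im=cv2.imread("pics/w3.png")[:,:,::-1].copy();h=cv2.cvtColor(im,cv2.COLOR_RGB2HSV)
for y in(140,155,165,172,180,200,230,260,290):print(y,h[y,300].tolist(),h[y,200].tolist(),h[y,430].tolist())
im,f,C=wr("w4");post(im,f,C)
E
```

```text
140 [19, 80, 189] [20, 76, 200] [19, 81, 186]
155 [20, 79, 191] [15, 155, 163] [19, 79, 188]
165 [15, 150, 177] [15, 152, 174] [15, 151, 172]
172 [15, 154, 175] [15, 149, 176] [15, 152, 173]
180 [15, 149, 185] [15, 150, 189] [15, 150, 173]
200 [15, 147, 194] [16, 147, 194] [15, 147, 180]
230 [15, 147, 196] [16, 145, 207] [15, 147, 194]
260 [15, 151, 174] [15, 148, 190] [15, 152, 175]
290 [15, 154, 159] [15, 153, 172] [15, 146, 185]
px 120 506 162 post [ 0.5541 -0.1404] yaw 0.1645 len 0.157 vs strip: across -0.1034 along 0.0036 dyaw deg -3.37
```

Post at (0.554,-0.140): length 157 mm (ok), 103 mm left to go, yaw unchanged (the fingertips twisted without turning it). Setting up stroke 2.

```bash
python3 -c "
from h import *
go(.5569,-.1572,.0785,.13)"
```

```text
t 7.4 pos [ 0.555  -0.1513  0.0901] F [-0.4  0.3  0.2] w 1.0 shift [-6.17239162  0.75811825 11.56164038] turn [-0.01 -0.01  3.83]
```

Emit:
arm_command(commands=[[-6,0.8,2,0,0,3.8],[-6,0.8,7,0,0,3.8],[-6,0.8,11.5,0,0,3.8],[-6,0.8,13,0,0,3.8],[-6,0.8,13,0,0,3.8]])

```text
time: 7.9
tool_pos: [0.5569, -0.1559, 0.0768]
ee_rot: [-2.068, -2.364, 0.0]
ft_force: [0.0, -0.2, 0.0]
width: 0.997
gripper_force: 0.0
```

Emit:
arm_command(commands=[[0,0,0.5,0,0,0],[0,0,1,0,0,0],[0,0,1.4,0,0,0],[0,0,1.4,0,0,0],[0,0,1.4,0,0,0]])

```text
time: 8.4
tool_pos: [0.5574, -0.1567, 0.0762]
ee_rot: [2.069, 2.363, 0.0]
ft_force: [-1.3, -0.2, 4.9]
width: 0.989
gripper_force: 2.8
```

Emit:
arm_command(commands=[[3,0,0.8,0,0,-0.3],[10,-0.4,0.9,0,0,-0.8],[17,-0.6,0.9,0,0,-1.4],[24,-0.8,0.9,0,0,-2],[31,-1.1,0.9,0,0,-2.6]])

```text
time: 8.9
tool_pos: [0.5526, -0.1269, 0.0769]
ee_rot: [2.017, 2.407, 0.002]
ft_force: [-2.8, 0.0, 14.9]
width: 0.997
gripper_force: 7.7
```

Emit:
arm_command(commands=[[7,0,0,0,0,-0.6],[14,0,0,0,0,-1.2],[21,0,0.2,0,0,-1.8],[28,0,0.6,0,0,-2.4],[36,0,1,0,0,-3]])

```text
time: 9.4
tool_pos: [0.5464, -0.0905, 0.0755]
ee_rot: [1.951, 2.461, 0.002]
ft_force: [-1.9, 1.3, 11.5]
width: 0.996
gripper_force: 5.6
```

Emit:
arm_command(commands=[[0,0,-1,0,0,0],[0,0,-5,0,0,0],[-2,0,-15,0,0,0],[-15,0,-15,0,0,0],[-34,0,-15,0,0,0]])

```text
time: 9.9
tool_pos: [0.554, -0.1235, 0.0891]
ee_rot: [1.949, 2.463, 0.001]
ft_force: [0.3, -0.5, 0.6]
width: 0.998
gripper_force: 0.0
```

Emit:
arm_command(commands=[[0,0,0,0,0,0],[0,0,0,0,0,0],[0,0,0,0,0,0],[0,0,0,0,0,0],[0,0,0,0,0,0]])

```text
time: 10.4
tool_pos: [0.5534, -0.1226, 0.0887]
ee_rot: [-1.95, -2.463, -0.0]
ft_force: [0.2, -0.2, -0.6]
width: 0.993
gripper_force: 0.0
```

```bash
python3 -c "
from h import *
im,f,C=wr('w5');post(im,f,C)
go(.5569,-.1572,.0785,.1645)"
```

```text
px 110 503 159 post [ 0.5479 -0.1102] yaw 0.1657 len 0.1574 vs strip: across -0.0725 along 0.0042 dyaw deg -3.3
t 10.45 pos [ 0.5534 -0.1228  0.0887] F [ 0.6 -0.1 -0.4] w 1.0 shift [-34.29925438  -4.48750356  10.19318162] turn [-0.   -0.02  3.81]
```

The twist doesn't turn the post, since it rolls true without slipping. The yaw difference is only 3.3° and along-strip error 4 mm, so I'll continue with straight strokes.

```bash
python3 -c "
from h import *
go(.5509,-.1280,.0755,.1655)"
```

```text
t 10.45 pos [ 0.5534 -0.1228  0.0887] F [ 0.6 -0.1 -0.4] w 1.0 shift [-4.50233577 -3.64155608 13.20449599] turn [-0.   -0.02  3.76]
```

Emit:
arm_command(commands=[[-4.5,-3.6,3,0,0,3.8],[-4.5,-3.6,8,0,0,3.8],[-4.5,-3.6,11.5,0,0,3.8],[-4.5,-3.6,12.8,0,0,3.8],[-4.5,-3.6,13.4,0,0,3.8]])

```text
time: 10.95
tool_pos: [0.5508, -0.1288, 0.0755]
ee_rot: [-2.031, -2.396, 0.0]
ft_force: [-1.6, -1.0, 3.5]
width: 0.997
gripper_force: 1.9
```

Emit:
arm_command(commands=[[1,0,0.4,0,0,0],[7,0,0.4,0,0,0],[14,0,0.2,0,0,0],[21,0,0.1,0,0,0],[28,0,0,0,0,0]])

```text
time: 11.45
tool_pos: [0.5464, -0.1017, 0.0769]
ee_rot: [2.032, 2.396, 0.0]
ft_force: [-3.6, -1.1, 10.8]
width: 0.992
gripper_force: 5.8
```

Emit:
arm_command(commands=[[8,0,0,0,0,0],[16,0,0,0,0,0],[24,0,0.2,0,0,0],[32,0,0.6,0,0,0],[40,0,1,0,0,0]])

```text
time: 11.95
tool_pos: [0.5398, -0.0616, 0.076]
ee_rot: [-2.032, -2.395, -0.001]
ft_force: [-5.0, 0.6, 12.4]
width: 0.998
gripper_force: 6.1
```

Emit:
arm_command(commands=[[0,0,-1,0,0,0],[0,0,-5,0,0,0],[-2,0,-15,0,0,0],[-15,0,-15,0,0,0],[-38,0,-15,0,0,0]])

```text
time: 12.45
tool_pos: [0.5468, -0.0984, 0.0897]
ee_rot: [2.028, 2.399, 0.002]
ft_force: [1.2, 0.2, 0.5]
width: 0.995
gripper_force: 0.0
```

Emit:
arm_command(commands=[[0,0,0,0,0,0],[0,0,0,0,0,0],[0,0,0,0,0,0],[0,0,0,0,0,0],[0,0,0,0,0,0]])

```text
time: 12.95
tool_pos: [0.546, -0.0982, 0.0893]
ee_rot: [-2.03, -2.397, -0.0]
ft_force: [-0.3, -0.2, -0.3]
width: 0.994
gripper_force: 0.0
```

```bash
python3 -c "
from h import *
im,f,C=wr('w6');post(im,f,C)
go(.5509,-.1280,.0755,.1655)"
```

```text
px 113 511 141 post [ 0.5433 -0.0759] yaw 0.1657 len 0.1573 vs strip: across -0.0381 along 0.0074 dyaw deg -3.3
t 13.0 pos [ 0.546  -0.0983  0.0893] F [ 0.   0.3 -0.3] w 1.0 shift [-30.064793    -0.06064377  13.79327896] turn [-0.   -0.02 -0.03]
```

Emit:
arm_command(commands=[[3.5,0,3,0,0,0],[3.5,0,8,0,0,0],[3.5,0,12,0,0,0],[3.5,0,13.4,0,0,0],[3.5,0,14,0,0,0]])

```text
time: 13.5
tool_pos: [0.5451, -0.0959, 0.0753]
ee_rot: [-2.032, -2.395, 0.001]
ft_force: [-1.8, -0.8, 1.4]
width: 0.999
gripper_force: 1.2
```

Emit:
arm_command(commands=[[1,0,0.4,0,0,0],[7,0,0.4,0,0,0],[14,0,0.2,0,0,0],[22,0,0.1,0,0,0],[30,0,0,0,0,0]])

```text
time: 14.0
tool_pos: [0.5403, -0.0664, 0.0769]
ee_rot: [-2.032, -2.395, -0.0]
ft_force: [-4.7, -1.5, 12.2]
width: 0.997
gripper_force: 6.4
```

Emit:
arm_command(commands=[[8,0,0,0,0,0],[16,0,0,0,0,0],[24,0,0.2,0,0,0],[31,0,0.6,0,0,0],[37,0,0.9,0,0,0]])

```text
time: 14.5
tool_pos: [0.5342, -0.0291, 0.0762]
ee_rot: [-2.031, -2.395, -0.001]
ft_force: [-6.9, 0.3, 15.5]
width: 0.995
gripper_force: 7.5
```

Emit:
arm_command(commands=[[4,0,0.3,0,0,0],[6,0,0.5,0,0,0],[7,0,0.5,0,0,0],[7,0,0.5,0,0,0],[7,0,0.5,0,0,0]])

```text
time: 15.0
tool_pos: [0.533, -0.0217, 0.0755]
ee_rot: [-2.031, -2.394, -0.002]
ft_force: [-5.7, 0.8, 14.8]
width: 0.999
gripper_force: 7.5
```

Emit:
arm_command(commands=[[0,0,-1,0,0,0],[0,0,-5,0,0,0],[-2,0,-15,0,0,0],[-15,0,-15,0,0,0],[-38,0,-15,0,0,0]])

```text
time: 15.5
tool_pos: [0.5404, -0.0592, 0.0894]
ee_rot: [2.028, 2.399, 0.003]
ft_force: [-0.3, -0.2, -1.0]
width: 0.994
gripper_force: 0.0
```

Emit:
arm_command(commands=[[0,0,0,0,0,0],[0,0,0,0,0,0],[0,0,0,0,0,0],[0,0,0,0,0,0],[0,0,0,0,0,0]])

```text
time: 16.0
tool_pos: [0.5395, -0.0593, 0.0889]
ee_rot: [-2.031, -2.397, -0.0]
ft_force: [-0.8, 0.0, 0.9]
width: 0.991
gripper_force: 0.0
```

```bash
python3 -c "
from h import *
im,f,C=wr('w7');post(im,f,C)
go(.5509,-.1280,.0755,.1655)"
```

```text
px 114 511 145 post [ 0.5374 -0.0386] yaw 0.1599 len 0.1568 vs strip: across -0.0004 along 0.0099 dyaw deg -3.63
t 16.05 pos [ 0.5396 -0.0594  0.0889] F [ 0.1 -0.4 -0.3] w 1.0 shift [-69.56204683  -0.08419487  13.38473665] turn [-0.   -0.02 -0.04]
```

View pics/w7.png

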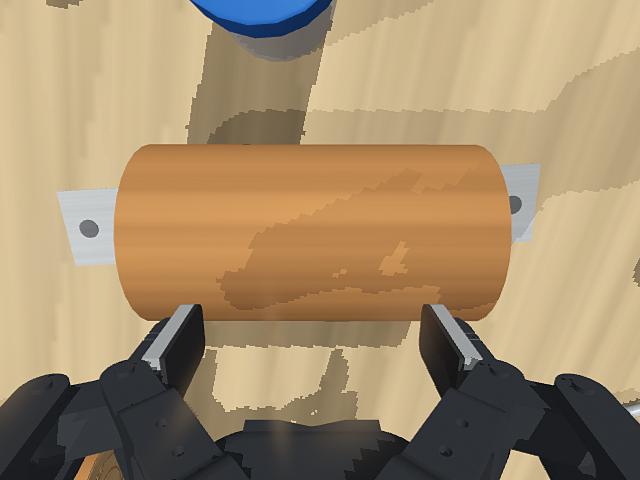

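The post lies over the strip (screws visible at (88,228) and (516,205)), 0 mm across, 10 mm along, 3.5° off. I'll retreat upward and check from above.

Emit:
arm_command(commands=[[-10,0,-20,0,0,0],[-20,0,-50,0,0,0],[-40,0,-80,0,0,0],[-70,0,-110,0,0,0],[-110,0,-130,0,0,0]])

```text
time: 16.55
tool_pos: [0.5589, -0.1675, 0.2212]
ee_rot: [2.026, 2.399, 0.005]
ft_force: [1.2, -0.5, -0.8]
width: 0.998
gripper_force: 0.0
```

Emit:
arm_command(commands=[[-40,0,0,0,0,0],[-80,0,0,0,0,0],[-120,0,0,0,0,0],[-150,0,0,0,0,0],[-160,0,0,0,0,0]])

```text
time: 17.05
tool_pos: [0.5825, -0.3304, 0.2188]
ee_rot: [2.037, 2.391, -0.004]
ft_force: [-0.5, 0.4, -0.3]
width: 0.988
gripper_force: 0.0
```

```bash
python3 -c "
from h import *
go(.5,-.3,.2,.16)
cv2.imwrite('pics/t9.png',r.read_camera('top')[120:360,280:500,::-1].repeat(2,0).repeat(2,1))"
```

```text
t 17.05 pos [ 0.5825 -0.3304  0.2188] F [-0.5  0.4 -0.3] w 0.99 shift [ 43.13984178 -76.64423703  18.83331945] turn [-0.07  0.13 -0.02]
```

View pics/t9.png

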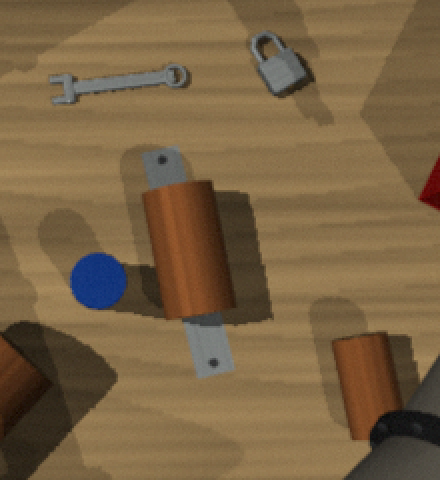

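The top view shows the post (190,250) centred over the strip, with the jar, spanner and padlock where they were. The screwdriver is outside this crop, and the arm never went near it. Handing in.

```bash
python3 -c "
from cell import r
print(r.sign_off())"
```

```text
the job is handed in; nothing more can be done
None
```

The middle-sized post was rolled in four strokes onto the strip and handed in at about 17 s: within 1 mm of the strip's centre line, about 10 mm off-centre lengthwise, and still about 3.5° off the strip's direction, because twisting the fingertips did not turn it.

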